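# Fill the insulator carrier, one per well

### The job

Fill the empty wells of the brown carrier with the three white ceramic insulators that stand loose on the mat, so that each of the six wells holds exactly one insulator, standing upright on its foot on the floor of the well. Leave the other things on the bench where they are.

Things in the scene. Friction and masses are not known exactly. Their poses are not given: they have to be found in the camera images.
- carrier: Brown laminate plate 112 mm (its x) by 166 mm (its y), 16 mm thick, fixed to the bench, with six square wells, 2 along x by 3 along y, 54 mm between centres both ways. Each well is 42 mm square, 10 mm deep, its flat dark floor 6 mm above the bench. Origin at the centre of its underside, z up. Its place and yaw (within 0.4 rad) vary, and so do the three wells that are occupied at first.
- well0 (a point): Centre of the floor of one well (10 mm below the rim), at x -27 mm, y -54 mm from the carrier's centre; axes as the carrier's.
- well1 (a point): Centre of the floor of one well (10 mm below the rim), at x -27 mm, y +0 mm from the carrier's centre; axes as the carrier's.
- well2 (a point): Centre of the floor of one well (10 mm below the rim), at x -27 mm, y +54 mm from the carrier's centre; axes as the carrier's.
- well3 (a point): Centre of the floor of one well (10 mm below the rim), at x +27 mm, y -54 mm from the carrier's centre; axes as the carrier's.
- well4 (a point): Centre of the floor of one well (10 mm below the rim), at x +27 mm, y +0 mm from the carrier's centre; axes as the carrier's.
- well5 (a point): Centre of the floor of one well (10 mm below the rim), at x +27 mm, y +54 mm from the carrier's centre; axes as the carrier's.
- insulator_a_mid (a point): White ceramic stand-off, all six alike: 42 mm tall, round body 20 mm thick, widening in the lowest 10 mm to a foot 26 mm wide; 25 to 50 g. This point: on the axis, 21 mm above the underside; z up. First stands loose on the mat, left of the carrier. Fingers do not fit into a well beside it: hold it by the upper part, over 12 mm above its underside.
- insulator_b_mid (a point): White ceramic stand-off, all six alike: 42 mm tall, round body 20 mm thick, widening in the lowest 10 mm to a foot 26 mm wide; 25 to 50 g. This point: on the axis, 21 mm above the underside; z up. First stands loose on the mat, left of the carrier. Fingers do not fit into a well beside it: hold it by the upper part, over 12 mm above its underside.
- insulator_c_mid (a point): White ceramic stand-off, all six alike: 42 mm tall, round body 20 mm thick, widening in the lowest 10 mm to a foot 26 mm wide; 25 to 50 g. This point: on the axis, 21 mm above the underside; z up. First stands loose on the mat, left of the carrier. Fingers do not fit into a well beside it: hold it by the upper part, over 12 mm above its underside.
- insulator_d_mid (a point): White ceramic stand-off, all six alike: 42 mm tall, round body 20 mm thick, widening in the lowest 10 mm to a foot 26 mm wide; 25 to 50 g. This point: on the axis, 21 mm above the underside; z up. First stands in one of the wells.
- insulator_e_mid (a point): White ceramic stand-off, all six alike: 42 mm tall, round body 20 mm thick, widening in the lowest 10 mm to a foot 26 mm wide; 25 to 50 g. This point: on the axis, 21 mm above the underside; z up. First stands in one of the wells.
- insulator_f_mid (a point): White ceramic stand-off, all six alike: 42 mm tall, round body 20 mm thick, widening in the lowest 10 mm to a foot 26 mm wide; 25 to 50 g. This point: on the axis, 21 mm above the underside; z up. First stands in one of the wells.
- screwdriver: Bystander: a screwdriver about 180 mm long lying on the mat; origin on its underside.
- flux_jar: Bystander: a small amber jar with steel cap, 40 mm across, 34 mm tall; origin at the centre of its underside.
- circuit_board: Bystander: a green circuit board 80 x 55 mm with parts up to 14 mm tall; origin at the centre of its underside.
- dial_knob: Bystander: a black dial knob, 42 mm across the skirt, 18 mm tall; origin at the centre of its underside.
- solder_spool: Bystander: a spool of solder, 56 mm across, 45 mm tall, standing; origin at the centre of its underside.
- flux_brush: Bystander: a small brush about 160 mm long, lying; origin on its underside.
- multimeter: Bystander: a dark multimeter 75 x 150 mm, 40 mm tall, lying on its back; origin at the centre of its underside.
There are look-alikes about, which are no part of the job. What is shaped like the part that bears insulator_e_mid but blue or green is not meant.

How it is judged (in metres and radians):
At the end, for the whole second after the job is handed in: Each of the six wells has an insulator with its axis within 14 mm of the well's centre; all six insulators are upright within 0.12 rad, with their mid-points 24 to 30 mm above the bench (27 mm when the foot rests on a well's floor), and at rest (horizontal distance between any of insulator_a_mid, insulator_b_mid, insulator_c_mid, insulator_d_mid, insulator_e_mid, insulator_f_mid and well0 below 0.014 m and horizontal distance between any of insulator_a_mid, insulator_b_mid, insulator_c_mid, insulator_d_mid, insulator_e_mid, insulator_f_mid and well1 below 0.014 m and horizontal distance between any of insulator_a_mid, insulator_b_mid, insulator_c_mid, insulator_d_mid, insulator_e_mid, insulator_f_mid and well2 below 0.014 m and horizontal distance between any of insulator_a_mid, insulator_b_mid, insulator_c_mid, insulator_d_mid, insulator_e_mid, insulator_f_mid and well3 below 0.014 m and horizontal distance between any of insulator_a_mid, insulator_b_mid, insulator_c_mid, insulator_d_mid, insulator_e_mid, insulator_f_mid and well4 below 0.014 m and horizontal distance between any of insulator_a_mid, insulator_b_mid, insulator_c_mid, insulator_d_mid, insulator_e_mid, insulator_f_mid and well5 below 0.014 m and angle between each of insulator_a_mid, insulator_b_mid, insulator_c_mid, insulator_d_mid, insulator_e_mid, insulator_f_mid's own z axis and vertical below 0.12 rad and height (world z) of insulator_a_mid between 0.024 and 0.03 m and linear speed of each of insulator_a, insulator_b, insulator_c, insulator_d, insulator_e, insulator_f below 0.02 m/s and height (world z) of insulator_b_mid between 0.024 and 0.03 m and height (world z) of insulator_c_mid between 0.024 and 0.03 m and height (world z) of insulator_d_mid between 0.024 and 0.03 m and height (world z) of insulator_e_mid between 0.024 and 0.03 m and height (world z) of insulator_f_mid between 0.024 and 0.03 m); the robot touches nothing.
It fails at once if a bystander (screwdriver, jar, circuit board, knob, spool, brush or multimeter) is moved more than 30 mm (distance of any of screwdriver, flux_jar, circuit_board, dial_knob, solder_spool, flux_brush, multimeter from where it was at the start of the episode above 0.03 m).
It also fails if it takes over 64 s, if anything falls off the work surface, if the arm or the gripper's body presses on something with over 40 N, if the wrist force passes 120 N, or if a joint passes its speed limit or range.

### The arm

A 6-joint arm with a two-finger parallel gripper is mounted at the origin on the work surface. World frame = base frame: x ahead of the robot, y to its left, z up, the work surface at z = 0. Lengths are in m, angles in degrees, forces in N, time in s.
With the tool pointing down it reaches from about 0.25 to 0.775 m from the base axis. Payload 4 kg.
Tool frame: the origin (TCP) lies on the centre line of the jaws, within the pads' length; the fingertips stand 25 mm ahead of it and the grasp point (between the pads) lies 6 mm ahead of it; z points along the fingers, y is the line along which they close (so a half turn about z gives the same grasp; the last joint's range is limited). The gripper opens to 85 mm and grips with 20 to 120 N. Pads are 22 mm wide; open, the fingers measure 114 mm over their backs; the gripper's body (76 mm by 85 mm) begins 54 mm behind the grasp point. The pads swing forward as they close: fully open they stand 13 mm farther back than shut.
Start: joints at [61.53, 4.996, 78.535, -0, 96.463, -5.907], TCP at [0.211, 0.508, 0.256] pointing down, gripper open.
Joint ranges: [-177.83, 177.83], [-43.37, 116.18], [15.69, 146.23], [-61.86, 241.86], [9.47, 152.12], [-147.06, 147.06]. Speed limits (degrees/s): [159.86, 159.86, 180, 180, 180, 180].

### API

Orientations are given as a 3x3 rotation matrix whose columns are the frame's x, y, z axes.
In Python, from rig import env, cams, job gives the robot as it stands.
- The arm moves only by the tool servo_tool, never from a script. Its argument "commands" is a list of rows, each an object with "fingers": the opening in per cent of the stroke, from 0 (shut) to 100 (fully open); "travel": the shift along the tool's x, y, z as a fraction of full scale, a list of three; "spin": the turn about the tool's z as a fraction of full scale. In form: [{"fingers": fingers, "travel": [dx, dy, dz], "spin": spin}, ...]. A call has 1 to 10 rows; each row shifts and turns the commanded pose from where the row before left it, along the tool's axes as they then stand; what a row does not reach is not made up. Full scale, the value 1, is 0.5 m for a shift and 2 rad for a turn. A row lasts 1/10 s, in which the tool goes at most 50 mm and 8.59 degrees, less where a joint would pass 70% of its speed; a pose out of reach is approached as far as the arm can. A call with a number of a shift or a turn outside -1 to 1 is refused whole. A call with a gripper value outside its range is refused whole. The fingers move at their own pace and stop on an object; "force" is the grip in N (left out, the last holds). Time passes only in rows, so rows that do not move let the fingers close. It gives the time, the measured TCP pose, the force, the opening and the grip force at its end, in the units of the state.
- env.get_obs(): the state, without advancing time (a new reading comes with each control period).
- cams.snapshot(name): name is "side" or "top" or "wrist"; returns the picture (400x640x3 uint8, blue, green, red); there is no depth.
- cams.camera_model(name): a dict with "fx", "fy", "cx", "cy" (pixels), "origin" and "rotation" of the camera in the world. Camera axes: x right, y up, looking along -z (the intrinsics and any distortion apply to the point x, -y, -z); pixel columns grow to the right and rows downward; lengths in m; the calibration is good to about 2 mm. A picture is of the moment at which its call begins: read the wrist's pose just before it. camera_model takes no time and is no camera call; for the wrist camera it gives the pose at the moment of the call.
- job.close_job(): hands the job in; it is judged then, once.
The state is a dict: "time": time; "joint_pos": joint angles; "qvel": joint speeds; "tau": joint torques, N m; "position": TCP position; "eef_rot": TCP orientation; "wrist_force": force on the tool from outside, world axes, zero at the start; "moment": the same for the moment, N m; "width": finger opening in m; "finger_force": force on a finger pad.
Only numpy, scipy, OpenCV 4.12 (cv2) and the standard library are available. Lean on these libraries where they do the work, as an engineer would, in place of code of your own. Each camera call takes 0.05 s, during which the arm holds its last target. There are 200 camera calls.

## Working session

There is one attempt and no reset: what is moved stays moved. The work goes in short steps, Python scripts to look and compute and a tool call to move; the robot and the scene stay as the last step left them, time stands still between calls to the robot, and variables do not carry over. Pictures are saved under pics/ and viewed, at most 10 in all, crops included, and the job is handed in when it is done.

Besides the shell and the picture viewer there is one more tool, called after "Emit:" as name([rows], argument=value, ...), one row to a line, values as JSON. servo_tool: Moves the arm, as the interface text tells. Its arguments: {"type":"object","properties":{"commands":{"type":"array","items":{"type":"object","properties":{"fingers":{"type":"number"},"travel":{"type":"array","items":{"type":"number"}},"spin":{"type":"number"}}}},"force":{"type":"number"}},"required":["commands"]}

```bash
mkdir -p pics
cat > h.py <<'E'
import numpy as np, cv2
from rig import env, cams, job
def ray(m,u,v,z):
    d=np.array(m["rotation"])@np.array([(u-m["cx"])/m["fx"],-(v-m["cy"])/m["fy"],-1.0])
    o=np.array(m["origin"]); return o+d*(z-o[2])/d[2]
def proj(m,p):
    q=np.array(m["rotation"]).T@(np.array(p)-np.array(m["origin"]))
    return m["cx"]+m["fx"]*q[0]/-q[2], m["cy"]-m["fy"]*q[1]/-q[2]
E
python3 - <<'E'
from h import *
a=cams.snapshot("top");b=cams.snapshot("side");cv2.imwrite("pics/top0.png",a);cv2.imwrite("pics/side0.png",b)
for n in("top","side"): print(cams.camera_model(n))
o=env.get_obs();print(o["time"],o["position"],o["eef_rot"],o["width"])
E
```

```text
{'fx': 497.87285038285813, 'fy': 497.87285038285813, 'cx': 317.9018543236961, 'cy': 204.46194486559352, 'origin': array([ 0.32806745, -0.03316887,  1.29015369]), 'rotation': array([[ 0.01438632,  0.98400443, -0.17756214],
       [-0.9997208 ,  0.01082614, -0.02100296],
       [-0.01874469,  0.17781472,  0.98388544]])}
{'fx': 479.55485202821967, 'fy': 479.55485202821967, 'cx': 318.22038500857525, 'cy': 193.1388379178226, 'origin': array([ 0.31303937, -0.77943056,  0.82471713]), 'rotation': array([[ 0.95509842,  0.1983905 , -0.22006411],
       [-0.29604176,  0.66930523, -0.6814615 ],
       [ 0.01209457,  0.71601097,  0.69798425]])}
0.1 [0.21082844 0.50752674 0.25520421] [[-9.23449893e-01  3.83717615e-01 -1.04314528e-03]
 [ 3.83718949e-01  9.23448071e-01 -1.85159175e-03]
 [ 2.52802129e-04 -2.11012682e-03 -9.99997742e-01]] 0.0852943421149056
```

View pics/top0.png

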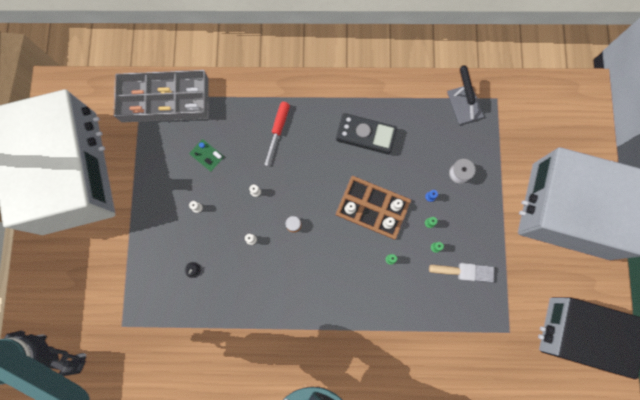

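View pics/side0.png

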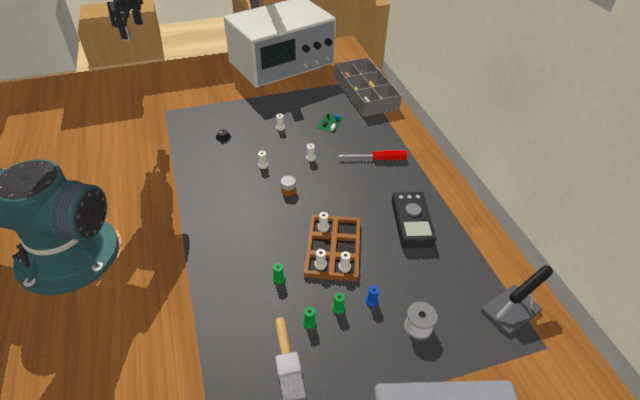

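The top view shows three loose white insulators at (195,207), (254,190) and (250,239). The grey cap at (293,224) is the flux jar, which the side view confirms is amber, and the green and blue look-alikes are at 390–440. The carrier is at (374,207), with insulators at (350,208), (397,205) and (389,223). The three white ones fit the description. I'll measure them and confirm with one enlarged crop.

```bash
cat > m.py <<'E'
from h import *
a=cv2.imread("pics/top0.png");m=cams.camera_model("top")
hsv=cv2.cvtColor(a,cv2.COLOR_BGR2HSV)
w=((hsv[...,2]>170)&(hsv[...,1]<50)).astype(np.uint8)
roi=np.zeros_like(w);roi[140:275,140:420]=1
n,l,s,c=cv2.connectedComponentsWithStats(w*roi)
for i in range(1,n):
    if s[i,4]>15: print("white",c[i].round(1),s[i],ray(m,*c[i],0.030).round(4))
br=((hsv[...,0]<18)&(hsv[...,1]>90)&(hsv[...,2]>50)).astype(np.uint8)
r=np.zeros_like(w);r[165:250,325:422]=1
br=cv2.morphologyEx(br*r,cv2.MORPH_CLOSE,np.ones((3,3)))
cs,_=cv2.findContours(br,cv2.RETR_EXTERNAL,cv2.CHAIN_APPROX_NONE)
k=max(cs,key=cv2.contourArea)
P=np.array([ray(m,*p,0.016)[:2] for p in k[:,0]],np.float32)
R=cv2.minAreaRect(P);print(R);print(cv2.boxPoints(R))
E
python3 - <<'E'
exec(open("m.py").read())
x=a[150:270,170:420];cv2.imwrite("pics/crop.png",cv2.resize(x,None,fx=3,fy=3,interpolation=cv2.INTER_CUBIC))
E
```

```text
white [269.2 152.2] [265 140  10  25  62] [0.6937 0.1238 0.03  ]
white [382.  142.5] [374 140  16   7  91] [ 0.7227 -0.1722  0.03  ]
white [216.6 154.3] [213 151   8   7  34] [0.6867 0.2622 0.03  ]
white [253.5 189.9] [249 184  10  13  84] [0.5921 0.1614 0.03  ]
white [396.3 204.4] [391 199  12  12  98] [ 0.5578 -0.2074  0.03  ]
white [193.4 206. ] [189 201  10  12  80] [0.548  0.3152 0.03  ]
white [349.6 207.4] [345 202  10  12  88] [ 0.5487 -0.0879  0.03  ]
white [292.4 222.8] [286 216  14  14 158] [0.507  0.0583 0.03  ]
white [388.3 222.2] [383 217  12  11  97] [ 0.5115 -0.1864  0.03  ]
white [249.2 238.6] [245 234   9  11  79] [0.4651 0.1674 0.03  ]
((0.5531984567642212, -0.14865759015083313), (0.1657130867242813, 0.11287626624107361), 67.8303451538086)
[[ 0.4696668  -0.20409164]
 [ 0.5741982  -0.24668553]
 [ 0.6367301  -0.09322354]
 [ 0.5321987  -0.05062965]]
```

View pics/crop.png

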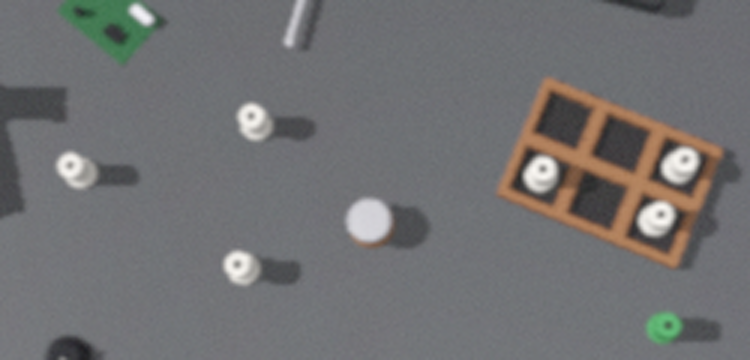

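The crop confirms three loose white insulators. The carrier's empty wells are well5 (0.599,-0.109), well4 (0.578,-0.159) and well1 (0.528,-0.139). The tool's y axis is already aligned with the carrier's y, so no spin is needed. I'm moving above the left insulator.

Emit:
servo_tool([
  {"fingers": 60, "travel": [-0.077, -0.0097, 0.021], "spin": 0},
  {"fingers": 60, "travel": [-0.077, -0.0097, 0.021], "spin": 0},
  {"fingers": 60, "travel": [-0.077, -0.0097, 0.021], "spin": 0},
  {"fingers": 60, "travel": [-0.077, -0.0097, 0.021], "spin": 0},
  {"fingers": 60, "travel": [-0.077, -0.0097, 0.021], "spin": 0},
  {"fingers": 60, "travel": [-0.077, -0.0097, 0.021], "spin": 0},
  {"fingers": 60, "travel": [-0.077, -0.0097, 0.021], "spin": 0},
  {"fingers": 60, "travel": [-0.077, -0.0097, 0.021], "spin": 0},
  {"fingers": 60, "travel": [-0.077, -0.0097, 0.021], "spin": 0},
  {"fingers": 60, "travel": [-0.077, -0.0097, 0.021], "spin": 0},
], force=30)

```text
time: 1.1
position: [0.5489, 0.3143, 0.1501]
eef_rot: [[-0.923, 0.384, -0.001], [0.384, 0.923, -0.0], [0.001, -0.001, -1.0]]
wrist_force: [0.3, 0.5, -0.8]
width: 0.051
finger_force: 0.0
```

```bash
cat >> h.py <<'E'
def look(name):
    m=cams.camera_model("wrist");a=cams.snapshot("wrist");cv2.imwrite(name,a);return m,a
def whites(m,a,z=0.042):
    "holes/tops: white blobs -> world at z"
    hsv=cv2.cvtColor(a,cv2.COLOR_BGR2HSV)
    w=((hsv[...,2]>150)&(hsv[...,1]<60)).astype(np.uint8)
    n,l,s,c=cv2.connectedComponentsWithStats(w)
    for i in range(1,n):
        if s[i,4]>200: print(c[i].round(0),s[i],ray(m,*c[i],z).round(4)[:2])
def go(x,y,z):
    o=env.get_obs();d=np.array(o["eef_rot"]).T@(np.array([x,y,z])-o["position"])
    print("t",o["time"],"pos",np.round(o["position"],4),"travel",(d/0.5).round(4),"w",round(o["width"],4))
E
python3 - <<'E'
from h import *
m,a=look("pics/w1.png");whites(m,a)
for p in [(0.548,0.3152,0.042),(0.548,0.3152,0)]:print(proj(m,p))
go(0.548,0.315,0.04)
E
```

```text
[292. 126.] [   92     0   399   319 57766] [0.4856 0.3176]
[607.  47.] [ 557    4   83   73 3003] [0.5209 0.5401]
[409. 259.] [ 376  234   69   58 1406] [0.6251 0.3641]
[ 41. 258.] [  13  237   57   43 1708] [0.5035 0.0741]
[331. 326.] [319 317  23  19 312] [0.6645 0.2763]
[211. 364.] [204 347  14  37 266] [0.6611 0.1527]
(np.float64(321.215481982392), np.float64(200.4313204677424))
(np.float64(321.2245541930859), np.float64(186.2115795533648))
t 1.15 pos [0.5533 0.3098 0.1474] travel [0.0143 0.0064 0.2147] w 0.0514
```

View pics/w1.png

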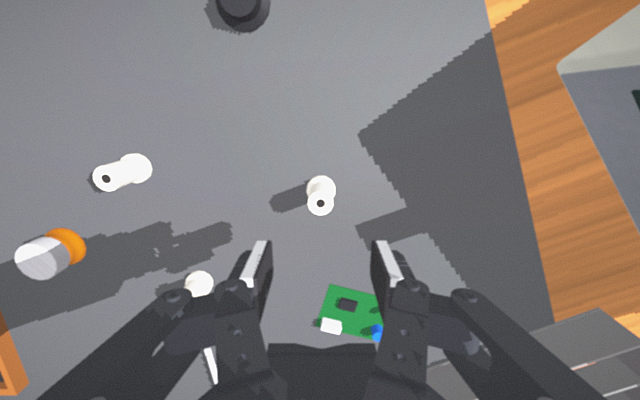

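The target insulator's top hole is at (320,203), against a prediction of (321,200), so the estimate holds. The neighbours' tops are at (106,179) and (195,285). I'll let the arm settle, then check.

Emit:
servo_tool([
  {"fingers": 60, "travel": [0, 0, 0.03], "spin": 0},
  {"fingers": 60, "travel": [0, 0, 0.03], "spin": 0},
  {"fingers": 60, "travel": [0, 0, 0], "spin": 0},
  {"fingers": 60, "travel": [0, 0, 0], "spin": 0},
  {"fingers": 60, "travel": [0, 0, 0], "spin": 0},
])

```text
time: 1.65
position: [0.5475, 0.3163, 0.1221]
eef_rot: [[-0.924, 0.382, 0.001], [0.382, 0.924, 0.001], [-0.001, 0.001, -1.0]]
wrist_force: [0.4, -0.5, 0.8]
width: 0.0518
finger_force: 0.0
```

Run:
```python
from h import *
m,a=look("pics/w2.png")
g=a.min(2);w=(g>150).astype(np.uint8);w[240:]=0
n,l,s,c=cv2.connectedComponentsWithStats(w)
for i in range(1,n):
    if s[i,4]>150: print(c[i].round(0),s[i])
print(proj(m,(0.548,0.3152,0.042)))
# dark hole inside the target blob
x=a[150:330,200:440];cv2.imwrite("pics/w2c.png",cv2.resize(x,None,fx=2,fy=2))
go(0.548,0.315,0.04)
```

```text
[351.  99.] [  220     0   289   233 32190]
[617.  54.] [ 584   24   56   52 1603]
[ 97. 183.] [  60  160   73   46 2068]
(np.float64(319.08981422937416), np.float64(215.46545600637296))
t 1.7 pos [0.5478 0.3163 0.1225] travel [-0.0012 -0.0025  0.165 ] w 0.0511
```

View pics/w2c.png

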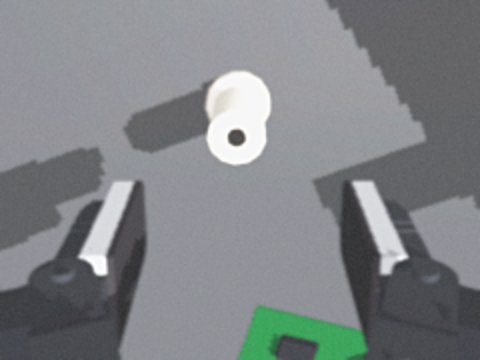

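The hole is at (318,218), about 1 mm from the prediction. Next I descend, close and lift.

Emit:
servo_tool([
  {"fingers": 60, "travel": [-0.003, -0.002, 0.04], "spin": 0},
  {"fingers": 60, "travel": [0, 0, 0.04], "spin": 0},
  {"fingers": 60, "travel": [0, 0, 0.04], "spin": 0},
  {"fingers": 60, "travel": [0, 0, 0.03], "spin": 0},
  {"fingers": 60, "travel": [0, 0, 0.015], "spin": 0},
  {"fingers": 60, "travel": [0, 0, 0], "spin": 0},
  {"fingers": 60, "travel": [0, 0, 0], "spin": 0},
  {"fingers": 10, "travel": [0, 0, 0], "spin": 0},
  {"fingers": 10, "travel": [0, 0, 0], "spin": 0},
  {"fingers": 10, "travel": [0, 0, 0], "spin": 0},
])

```text
time: 2.7
position: [0.5497, 0.3142, 0.0402]
eef_rot: [[-0.923, 0.384, 0.002], [0.384, 0.923, 0.001], [-0.002, 0.002, -1.0]]
wrist_force: [0.0, -0.1, 3.4]
width: 0.0186
finger_force: 29.3
```

Emit:
servo_tool([
  {"fingers": 10, "travel": [0, 0, 0], "spin": 0},
  {"fingers": 10, "travel": [0, 0, 0], "spin": 0},
  {"fingers": 10, "travel": [0, 0, 0], "spin": 0},
])

```text
time: 3.0
position: [0.5497, 0.3142, 0.0401]
eef_rot: [[-0.923, 0.384, 0.002], [0.384, 0.923, 0.001], [-0.002, 0.002, -1.0]]
wrist_force: [1.1, -0.6, 5.2]
width: 0.0192
finger_force: 29.6
```

Emit:
servo_tool([
  {"fingers": 10, "travel": [0, 0, -0.03], "spin": 0},
  {"fingers": 10, "travel": [0, 0, -0.05], "spin": 0},
  {"fingers": 10, "travel": [0, 0, -0.06], "spin": 0},
  {"fingers": 10, "travel": [0, 0, -0.06], "spin": 0},
  {"fingers": 10, "travel": [-0.014, -0.025, -0.03], "spin": 0},
  {"fingers": 10, "travel": [-0.028, -0.05, 0], "spin": 0},
  {"fingers": 10, "travel": [-0.028, -0.05, 0], "spin": 0},
  {"fingers": 10, "travel": [-0.028, -0.05, 0], "spin": 0},
  {"fingers": 10, "travel": [-0.028, -0.05, 0], "spin": 0},
  {"fingers": 10, "travel": [-0.028, -0.05, 0], "spin": 0},
])

```text
time: 4.0
position: [0.5666, 0.1551, 0.153]
eef_rot: [[-0.923, 0.384, -0.002], [0.384, 0.923, -0.001], [0.001, -0.001, -1.0]]
wrist_force: [0.1, 1.0, 0.0]
width: 0.019
finger_force: 29.4
```

Emit:
servo_tool([
  {"fingers": 10, "travel": [-0.028, -0.05, 0], "spin": 0},
  {"fingers": 10, "travel": [-0.028, -0.05, 0], "spin": 0},
  {"fingers": 10, "travel": [-0.028, -0.05, 0], "spin": 0},
  {"fingers": 10, "travel": [-0.028, -0.05, 0], "spin": 0},
  {"fingers": 10, "travel": [-0.028, -0.05, 0], "spin": 0},
  {"fingers": 10, "travel": [-0.028, -0.05, 0], "spin": 0},
  {"fingers": 10, "travel": [-0.028, -0.05, 0], "spin": 0},
  {"fingers": 10, "travel": [-0.028, -0.05, 0], "spin": 0},
  {"fingers": 10, "travel": [-0.014, -0.025, 0], "spin": 0},
  {"fingers": 10, "travel": [0, 0, 0], "spin": 0},
])

```text
time: 5.0
position: [0.5951, -0.0866, 0.1532]
eef_rot: [[-0.922, 0.387, -0.001], [0.387, 0.922, 0.0], [0.001, -0.0, -1.0]]
wrist_force: [0.6, 1.4, -1.2]
width: 0.019
finger_force: 29.4
```

Emit:
servo_tool([
  {"fingers": 10, "travel": [0, 0, 0], "spin": 0},
  {"fingers": 10, "travel": [0, 0, 0], "spin": 0},
])

```text
time: 5.2
position: [0.5954, -0.0833, 0.1537]
eef_rot: [[-0.924, 0.382, -0.0], [0.382, 0.924, 0.001], [0.001, 0.001, -1.0]]
wrist_force: [0.5, -0.2, 0.2]
width: 0.0189
finger_force: 29.4
```

Run:
```python
from h import *
m,a=look("pics/w3.png")
c0=np.array([0.5532,-0.1487]);uy=np.array([.377,.926]);ux=np.array([.926,-.377])
for dx in(-56,56):
  for dy in(-83,83): print(np.round(proj(m,[*(c0+ux*dx/1e3+uy*dy/1e3),0.016])))
print("well5 rim ctr",proj(m,[0.5986,-0.1089,0.016]))
go(0.5986,-0.1089,0.046)
```

```text
[127. 111.]
[328. 110.]
[151. 235.]
[328. 234.]
well5 rim ctr (np.float64(295.7919488315184), np.float64(204.66093652116567))
t 5.25 pos [ 0.5955 -0.0832  0.1538] travel [-0.0255 -0.0453  0.2155] w 0.019
```

View pics/w3.png

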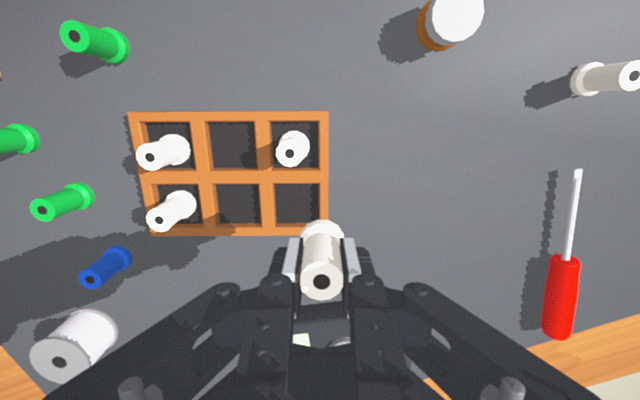

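The carrier corners are at (128,111), (328,111), (149,236) and (328,236), within 2 px of my model, and the held insulator is upright. I'm placing it in well5 now.

Emit:
servo_tool([
  {"fingers": 10, "travel": [-0.0255, -0.0453, 0], "spin": 0},
  {"fingers": 10, "travel": [0, 0, 0.03], "spin": 0},
  {"fingers": 10, "travel": [0, 0, 0.04], "spin": 0},
  {"fingers": 10, "travel": [0, 0, 0.04], "spin": 0},
  {"fingers": 10, "travel": [0, 0, 0.03], "spin": 0},
  {"fingers": 10, "travel": [0, 0, 0.02], "spin": 0},
  {"fingers": 10, "travel": [0, 0, 0], "spin": 0},
  {"fingers": 10, "travel": [0, 0, 0], "spin": 0},
])

```text
time: 6.05
position: [0.5991, -0.1101, 0.0742]
eef_rot: [[-0.924, 0.383, 0.001], [0.383, 0.924, -0.0], [-0.001, 0.0, -1.0]]
wrist_force: [0.4, -1.1, -0.7]
width: 0.0187
finger_force: 29.4
```

Run:
```python
from h import *
go(0.5986,-0.1089,0.046)
```

```text
t 6.05 pos [ 0.5991 -0.1101  0.0742] travel [0.0019 0.0018 0.0564] w 0.0187
```

Emit:
servo_tool([
  {"fingers": 10, "travel": [0.002, 0.002, 0.025], "spin": 0},
  {"fingers": 10, "travel": [0, 0, 0.02], "spin": 0},
  {"fingers": 10, "travel": [0, 0, 0.01], "spin": 0},
  {"fingers": 10, "travel": [0, 0, 0], "spin": 0},
  {"fingers": 10, "travel": [0, 0, 0], "spin": 0},
])

```text
time: 6.55
position: [0.5981, -0.109, 0.0461]
eef_rot: [[-0.923, 0.384, -0.0], [0.384, 0.923, 0.0], [0.0, 0.0, -1.0]]
wrist_force: [-0.3, -0.1, 0.9]
width: 0.0188
finger_force: 29.5
```

Emit:
servo_tool([
  {"fingers": 35, "travel": [0, 0, 0], "spin": 0},
  {"fingers": 38, "travel": [0, 0, 0], "spin": 0},
  {"fingers": 38, "travel": [0, 0, 0], "spin": 0},
  {"fingers": 38, "travel": [0, 0, -0.03], "spin": 0},
  {"fingers": 38, "travel": [0, 0, -0.06], "spin": 0},
  {"fingers": 38, "travel": [0, 0, -0.06], "spin": 0},
  {"fingers": 60, "travel": [0, 0, -0.02], "spin": 0},
  {"fingers": 60, "travel": [0.022, 0.05, 0], "spin": 0},
  {"fingers": 60, "travel": [0.022, 0.05, 0], "spin": 0},
  {"fingers": 60, "travel": [0.022, 0.05, 0], "spin": 0},
])

```text
time: 7.55
position: [0.5963, -0.0264, 0.1313]
eef_rot: [[-0.923, 0.385, -0.0], [0.385, 0.923, 0.0], [0.0, 0.0, -1.0]]
wrist_force: [-0.6, 0.7, 0.3]
width: 0.0514
finger_force: 0.0
```

Emit:
servo_tool([
  {"fingers": 60, "travel": [0.022, 0.05, 0], "spin": 0},
  {"fingers": 60, "travel": [0.022, 0.05, 0], "spin": 0},
  {"fingers": 60, "travel": [0.022, 0.05, 0], "spin": 0},
  {"fingers": 60, "travel": [0.022, 0.05, 0], "spin": 0},
  {"fingers": 60, "travel": [0.022, 0.05, 0], "spin": 0},
  {"fingers": 60, "travel": [0.022, 0.05, 0], "spin": 0},
  {"fingers": 60, "travel": [0.022, 0.05, 0], "spin": 0},
  {"fingers": 60, "travel": [0, 0, 0], "spin": 0},
  {"fingers": 60, "travel": [0, 0, 0], "spin": 0},
  {"fingers": 60, "travel": [0, 0, 0], "spin": 0},
])

```text
time: 8.55
position: [0.5925, 0.1633, 0.1311]
eef_rot: [[-0.923, 0.384, -0.0], [0.384, 0.923, -0.001], [0.0, -0.001, -1.0]]
wrist_force: [-0.5, 0.4, -0.2]
width: 0.0515
finger_force: 0.0
```

Run:
```python
from h import *
m,a=look("pics/w4.png")
p=proj(m,(0.592,0.1614,0.042));print(p)
u,v=map(int,p);g=a[v-35:v+35,u-35:u+35].max(2)
n,l,s,c=cv2.connectedComponentsWithStats((g<90).astype(np.uint8))
for i in range(1,n):
    if 10<s[i,4]<200:
        q=c[i]+[u-35,v-35];print(q,s[i],ray(m,*q,0.042))
go(0.592,0.1614,0.04)
```

```text
(np.float64(317.97748272725005), np.float64(210.2972397787284))
[317.57777778 213.22222222] [32 35  8  7 45] [0.59402548 0.16022573 0.042     ]
t 8.6 pos [0.5926 0.163  0.1312] travel [-0.0002 -0.0034  0.1824] w 0.0512
```

Emit:
servo_tool([
  {"fingers": 60, "travel": [-0.005, -0.0035, 0.04], "spin": 0},
  {"fingers": 60, "travel": [0, 0, 0.05], "spin": 0},
  {"fingers": 60, "travel": [0, 0, 0.05], "spin": 0},
  {"fingers": 60, "travel": [0, 0, 0.03], "spin": 0},
  {"fingers": 60, "travel": [0, 0, 0.012], "spin": 0},
  {"fingers": 60, "travel": [0, 0, 0], "spin": 0},
  {"fingers": 60, "travel": [0, 0, 0], "spin": 0},
  {"fingers": 10, "travel": [0, 0, 0], "spin": 0},
  {"fingers": 10, "travel": [0, 0, 0], "spin": 0},
  {"fingers": 10, "travel": [0, 0, 0], "spin": 0},
])

```text
time: 9.6
position: [0.595, 0.1617, 0.0417]
eef_rot: [[-0.924, 0.384, 0.003], [0.384, 0.924, 0.0], [-0.002, 0.001, -1.0]]
wrist_force: [0.0, 0.3, 2.7]
width: 0.0188
finger_force: 29.3
```

Emit:
servo_tool([
  {"fingers": 10, "travel": [0, 0, 0], "spin": 0},
  {"fingers": 10, "travel": [0, 0, 0], "spin": 0},
  {"fingers": 10, "travel": [0, 0, 0], "spin": 0},
])

```text
time: 9.9
position: [0.595, 0.1617, 0.0417]
eef_rot: [[-0.923, 0.384, 0.002], [0.384, 0.923, 0.0], [-0.002, 0.001, -1.0]]
wrist_force: [-1.2, 0.3, 5.7]
width: 0.019
finger_force: 29.5
```

Emit:
servo_tool([
  {"fingers": 10, "travel": [0, 0, -0.03], "spin": 0},
  {"fingers": 10, "travel": [0, 0, -0.06], "spin": 0},
  {"fingers": 10, "travel": [0, 0, -0.07], "spin": 0},
  {"fingers": 10, "travel": [0, 0, -0.05], "spin": 0},
  {"fingers": 10, "travel": [-0.009, -0.025, 0], "spin": 0},
  {"fingers": 10, "travel": [-0.017, -0.048, 0], "spin": 0},
  {"fingers": 10, "travel": [-0.017, -0.048, 0], "spin": 0},
  {"fingers": 10, "travel": [-0.017, -0.048, 0], "spin": 0},
  {"fingers": 10, "travel": [-0.017, -0.048, 0], "spin": 0},
  {"fingers": 10, "travel": [-0.017, -0.048, 0], "spin": 0},
])

```text
time: 10.9
position: [0.5855, 0.0195, 0.1437]
eef_rot: [[-0.923, 0.384, -0.003], [0.384, 0.923, -0.0], [0.003, -0.001, -1.0]]
wrist_force: [0.4, -1.0, -0.2]
width: 0.0191
finger_force: 29.3
```

Emit:
servo_tool([
  {"fingers": 10, "travel": [-0.017, -0.048, 0], "spin": 0},
  {"fingers": 10, "travel": [-0.017, -0.048, 0], "spin": 0},
  {"fingers": 10, "travel": [-0.017, -0.048, 0], "spin": 0},
  {"fingers": 10, "travel": [-0.017, -0.048, 0], "spin": 0},
  {"fingers": 10, "travel": [-0.017, -0.048, 0], "spin": 0},
  {"fingers": 10, "travel": [-0.017, -0.048, 0], "spin": 0},
  {"fingers": 10, "travel": [-0.017, -0.048, 0], "spin": 0},
  {"fingers": 10, "travel": [0, 0, 0], "spin": 0},
  {"fingers": 10, "travel": [0, 0, 0], "spin": 0},
  {"fingers": 10, "travel": [0, 0, 0], "spin": 0},
])

```text
time: 11.9
position: [0.5767, -0.1561, 0.1445]
eef_rot: [[-0.924, 0.383, -0.001], [0.383, 0.924, 0.001], [0.002, 0.001, -1.0]]
wrist_force: [-0.1, -0.3, -0.4]
width: 0.0188
finger_force: 29.4
```

Run:
```python
from h import *
go(0.5782,-0.1589,0.0477)
look("pics/w5.png")
```

```text
t 11.9 pos [ 0.5767 -0.1561  0.1445] travel [-0.0052 -0.004   0.1936] w 0.0188
```

View pics/w5.png

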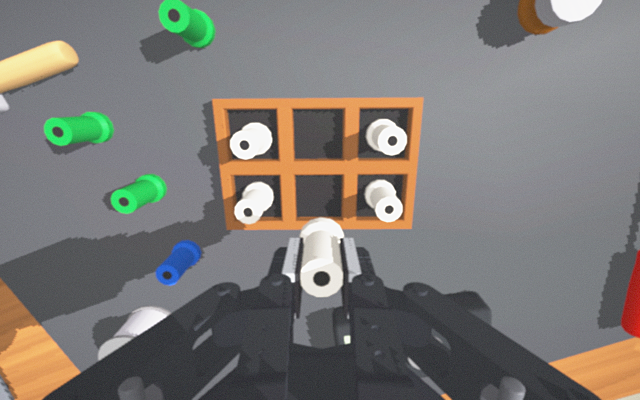

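The first insulator stands in well5 (388,208). The third sits upright in the gripper, ready for well4, whose centre is near (318,196). I'm lowering it.

Emit:
servo_tool([
  {"fingers": 10, "travel": [-0.005, -0.004, 0.03], "spin": 0},
  {"fingers": 10, "travel": [0, 0, 0.05], "spin": 0},
  {"fingers": 10, "travel": [0, 0, 0.04], "spin": 0},
  {"fingers": 10, "travel": [0, 0, 0.03], "spin": 0},
  {"fingers": 10, "travel": [0, 0, 0.025], "spin": 0},
  {"fingers": 10, "travel": [0, 0, 0.015], "spin": 0},
  {"fingers": 10, "travel": [0, 0, 0], "spin": 0},
  {"fingers": 10, "travel": [0, 0, 0], "spin": 0},
  {"fingers": 10, "travel": [0, 0, 0], "spin": 0},
])

```text
time: 12.85
position: [0.5796, -0.16, 0.0516]
eef_rot: [[-0.923, 0.384, 0.002], [0.384, 0.923, -0.001], [-0.002, 0.0, -1.0]]
wrist_force: [0.2, 0.1, -0.7]
width: 0.0187
finger_force: 29.4
```

Emit:
servo_tool([
  {"fingers": 10, "travel": [0.002, 0, 0.0075], "spin": 0},
  {"fingers": 10, "travel": [0, 0, 0], "spin": 0},
  {"fingers": 10, "travel": [0, 0, 0], "spin": 0},
  {"fingers": 35, "travel": [0, 0, 0], "spin": 0},
  {"fingers": 38, "travel": [0, 0, 0], "spin": 0},
  {"fingers": 38, "travel": [0, 0, 0], "spin": 0},
  {"fingers": 38, "travel": [0, 0, -0.03], "spin": 0},
  {"fingers": 38, "travel": [0, 0, -0.06], "spin": 0},
  {"fingers": 38, "travel": [0, 0, -0.07], "spin": 0},
  {"fingers": 38, "travel": [0, 0, -0.02], "spin": 0},
])

```text
time: 13.85
position: [0.5802, -0.1601, 0.1426]
eef_rot: [[-0.923, 0.384, 0.009], [0.384, 0.923, -0.003], [-0.009, 0.0, -1.0]]
wrist_force: [0.4, 0.7, 0.4]
width: 0.0321
finger_force: 0.0
```

Emit:
servo_tool([
  {"fingers": 60, "travel": [0.023, 0.026, 0], "spin": 0},
  {"fingers": 60, "travel": [0.043, 0.049, 0], "spin": 0},
  {"fingers": 60, "travel": [0.043, 0.049, 0], "spin": 0},
  {"fingers": 60, "travel": [0.043, 0.049, 0], "spin": 0},
  {"fingers": 60, "travel": [0.043, 0.049, 0], "spin": 0},
  {"fingers": 60, "travel": [0.043, 0.049, 0], "spin": 0},
  {"fingers": 60, "travel": [0.043, 0.049, 0], "spin": 0},
  {"fingers": 60, "travel": [0.043, 0.049, 0], "spin": 0},
  {"fingers": 60, "travel": [0.043, 0.049, 0], "spin": 0},
  {"fingers": 60, "travel": [0.043, 0.049, 0], "spin": 0},
])

```text
time: 14.85
position: [0.4754, 0.1368, 0.1345]
eef_rot: [[-0.924, 0.383, -0.004], [0.383, 0.924, -0.0], [0.004, -0.002, -1.0]]
wrist_force: [0.8, -0.1, -0.1]
width: 0.051
finger_force: 0.0
```

Emit:
servo_tool([
  {"fingers": 60, "travel": [0.043, 0.049, 0], "spin": 0},
  {"fingers": 60, "travel": [0, 0, 0], "spin": 0},
  {"fingers": 60, "travel": [0, 0, 0], "spin": 0},
  {"fingers": 60, "travel": [0, 0, 0], "spin": 0},
])

```text
time: 15.25
position: [0.467, 0.1654, 0.1356]
eef_rot: [[-0.923, 0.384, -0.002], [0.384, 0.923, -0.001], [0.001, -0.001, -1.0]]
wrist_force: [-0.0, 0.3, 0.0]
width: 0.0513
finger_force: 0.0
```

Run:
```python
from h import *
m,a=look("pics/w6.png")
p=proj(m,(0.4665,0.1665,0.042));print(p)
u,v=map(int,p);g=a[v-35:v+35,u-35:u+35].max(2)
n,l,s,c=cv2.connectedComponentsWithStats((g<90).astype(np.uint8))
for i in range(1,n):
    if 10<s[i,4]<200:
        q=c[i]+[u-35,v-35];r=ray(m,*q,0.042);print(q,s[i],r);go(r[0],r[1],0.04)
```

```text
(np.float64(321.776128525702), np.float64(207.00282992570428))
[322.16666667 207.04761905] [33 32  7  7 42] [0.46664641 0.16675869 0.042     ]
t 15.3 pos [0.4674 0.1651 0.1358] travel [0.0024 0.0027 0.1916] w 0.0512
```

Emit:
servo_tool([
  {"fingers": 60, "travel": [0.001, 0.002, 0.04], "spin": 0},
  {"fingers": 60, "travel": [0, 0, 0.05], "spin": 0},
  {"fingers": 60, "travel": [0, 0, 0.05], "spin": 0},
  {"fingers": 60, "travel": [0, 0, 0.035], "spin": 0},
  {"fingers": 60, "travel": [0, 0, 0.016], "spin": 0},
  {"fingers": 60, "travel": [0, 0, 0], "spin": 0},
  {"fingers": 60, "travel": [0, 0, 0], "spin": 0},
  {"fingers": 10, "travel": [0, 0, 0], "spin": 0},
  {"fingers": 10, "travel": [0, 0, 0], "spin": 0},
  {"fingers": 10, "travel": [0, 0, 0], "spin": 0},
])

```text
time: 16.3
position: [0.4685, 0.1672, 0.0423]
eef_rot: [[-0.923, 0.384, 0.003], [0.384, 0.923, 0.001], [-0.002, 0.001, -1.0]]
wrist_force: [-0.4, -0.4, 3.6]
width: 0.0187
finger_force: 29.4
```

Emit:
servo_tool([
  {"fingers": 10, "travel": [0, 0, 0], "spin": 0},
  {"fingers": 10, "travel": [0, 0, 0], "spin": 0},
  {"fingers": 10, "travel": [0, 0, 0], "spin": 0},
])

```text
time: 16.6
position: [0.4685, 0.1672, 0.0423]
eef_rot: [[-0.923, 0.384, 0.002], [0.384, 0.923, 0.0], [-0.002, 0.001, -1.0]]
wrist_force: [0.1, 0.1, 5.4]
width: 0.019
finger_force: 29.6
```

Emit:
servo_tool([
  {"fingers": 10, "travel": [0, 0, -0.03], "spin": 0},
  {"fingers": 10, "travel": [0, 0, -0.06], "spin": 0},
  {"fingers": 10, "travel": [0, 0, -0.07], "spin": 0},
  {"fingers": 10, "travel": [0, 0, -0.05], "spin": 0},
  {"fingers": 10, "travel": [-0.015, -0.0225, 0], "spin": 0},
  {"fingers": 10, "travel": [-0.03, -0.045, 0], "spin": 0},
  {"fingers": 10, "travel": [-0.03, -0.045, 0], "spin": 0},
  {"fingers": 10, "travel": [-0.03, -0.045, 0], "spin": 0},
  {"fingers": 10, "travel": [-0.03, -0.045, 0], "spin": 0},
  {"fingers": 10, "travel": [-0.03, -0.045, 0], "spin": 0},
])

```text
time: 17.6
position: [0.4953, 0.0194, 0.144]
eef_rot: [[-0.923, 0.384, -0.003], [0.384, 0.923, 0.0], [0.003, -0.001, -1.0]]
wrist_force: [0.3, -0.6, -0.9]
width: 0.0189
finger_force: 29.4
```

Emit:
servo_tool([
  {"fingers": 10, "travel": [-0.03, -0.045, 0], "spin": 0},
  {"fingers": 10, "travel": [-0.03, -0.045, 0], "spin": 0},
  {"fingers": 10, "travel": [-0.03, -0.045, 0], "spin": 0},
  {"fingers": 10, "travel": [-0.03, -0.045, 0], "spin": 0},
  {"fingers": 10, "travel": [-0.03, -0.045, 0], "spin": 0},
  {"fingers": 10, "travel": [-0.03, -0.045, 0], "spin": 0},
  {"fingers": 10, "travel": [0, 0, 0], "spin": 0},
  {"fingers": 10, "travel": [0, 0, 0], "spin": 0},
  {"fingers": 10, "travel": [0, 0, 0], "spin": 0},
])

```text
time: 18.5
position: [0.5269, -0.1375, 0.1449]
eef_rot: [[-0.924, 0.383, -0.002], [0.383, 0.924, 0.001], [0.002, 0.0, -1.0]]
wrist_force: [0.6, -0.5, -0.0]
width: 0.0189
finger_force: 29.4
```

Run:
```python
from h import *
go(0.5282,-0.1385,0.0483)
```

```text
t 18.5 pos [ 0.5269 -0.1375  0.1449] travel [-0.0036 -0.0008  0.1932] w 0.0189
```

Emit:
servo_tool([
  {"fingers": 10, "travel": [-0.002, -0.0008, 0.03], "spin": 0},
  {"fingers": 10, "travel": [0, 0, 0.05], "spin": 0},
  {"fingers": 10, "travel": [0, 0, 0.04], "spin": 0},
  {"fingers": 10, "travel": [0, 0, 0.03], "spin": 0},
  {"fingers": 10, "travel": [0, 0, 0.025], "spin": 0},
  {"fingers": 10, "travel": [0, 0, 0.015], "spin": 0},
  {"fingers": 10, "travel": [0, 0, 0], "spin": 0},
  {"fingers": 10, "travel": [0, 0, 0], "spin": 0},
  {"fingers": 10, "travel": [0, 0, 0], "spin": 0},
])

```text
time: 19.4
position: [0.5292, -0.1392, 0.0522]
eef_rot: [[-0.923, 0.384, 0.002], [0.384, 0.923, -0.001], [-0.002, 0.0, -1.0]]
wrist_force: [-0.0, -0.1, -0.7]
width: 0.0189
finger_force: 29.4
```

Emit:
servo_tool([
  {"fingers": 10, "travel": [0.002, 0.001, 0.0075], "spin": 0},
  {"fingers": 10, "travel": [0, 0, 0], "spin": 0},
  {"fingers": 10, "travel": [0, 0, 0], "spin": 0},
  {"fingers": 35, "travel": [0, 0, 0], "spin": 0},
  {"fingers": 38, "travel": [0, 0, 0], "spin": 0},
  {"fingers": 38, "travel": [0, 0, 0], "spin": 0},
  {"fingers": 38, "travel": [0, 0, -0.03], "spin": 0},
  {"fingers": 38, "travel": [0, 0, -0.06], "spin": 0},
  {"fingers": 38, "travel": [0, 0, -0.07], "spin": 0},
  {"fingers": 38, "travel": [0, 0, -0.04], "spin": 0},
])

```text
time: 20.4
position: [0.5289, -0.1385, 0.1517]
eef_rot: [[-0.923, 0.384, 0.005], [0.384, 0.923, -0.002], [-0.005, 0.0, -1.0]]
wrist_force: [0.2, -0.4, -0.7]
width: 0.0323
finger_force: 0.0
```

Emit:
servo_tool([
  {"fingers": 38, "travel": [0.04, 0.06, -0.02], "spin": 0},
  {"fingers": 38, "travel": [0.04, 0.06, -0.02], "spin": 0},
  {"fingers": 38, "travel": [0.04, 0.06, -0.02], "spin": 0},
  {"fingers": 38, "travel": [0.04, 0.06, -0.02], "spin": 0},
  {"fingers": 38, "travel": [0.04, 0.06, 0], "spin": 0},
  {"fingers": 38, "travel": [0.04, 0.06, 0], "spin": 0},
  {"fingers": 38, "travel": [0, 0, 0], "spin": 0},
  {"fingers": 38, "travel": [0, 0, 0], "spin": 0},
])

```text
time: 21.2
position: [0.4859, 0.0747, 0.1883]
eef_rot: [[-0.924, 0.382, 0.001], [0.382, 0.924, -0.0], [-0.001, 0.0, -1.0]]
wrist_force: [0.5, -0.6, 0.5]
width: 0.0323
finger_force: 0.0
```

Run:
```python
from h import *
a=cams.snapshot("top");b=cams.snapshot("side")
A=cv2.resize(a[150:270,320:445],(500,480));B=cv2.resize(b[195:295,285:380],(300,316))
o=np.zeros((480,800,3),np.uint8);o[:,:500]=A;o[:316,500:]=B;cv2.imwrite("pics/end.png",o)
m=cams.camera_model("top")
for n,x,y in[("w0",.5078,-.1885),("w1",.5282,-.1385),("w2",.5486,-.0885),("w3",.5578,-.2089),("w4",.5782,-.1589),("w5",.5986,-.1089)]:
    p=proj(m,(x,y,.048));print(n,((np.array(p)-[320,150])*4).round())
```

```text
w0 [280. 291.]
w1 [200. 258.]
w2 [121. 225.]
w3 [311. 213.]
w4 [232. 180.]
w5 [153. 148.]
```

View pics/end.png

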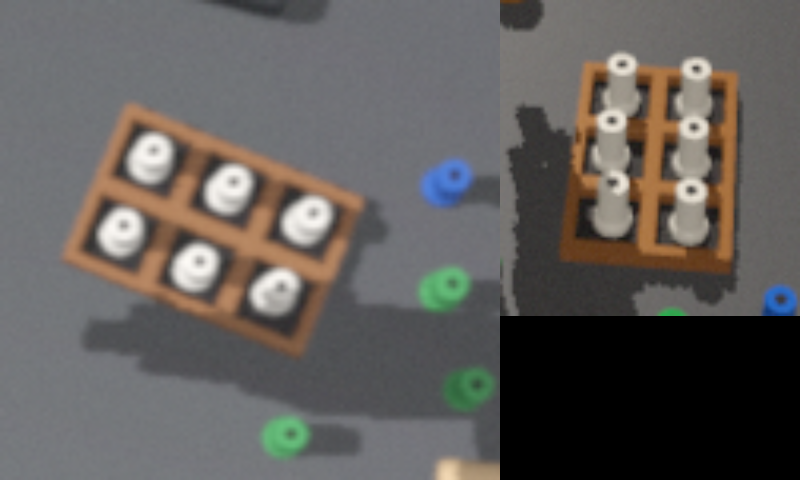

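All six wells hold one upright white insulator each, with the tops within about 2 px (in the original image) of the predicted positions, and the arm is clear. I'm handing the job in.

```bash
python3 -c "
from h import *
print(job.close_job())"
```

```text
the job is handed in; nothing more can be done
None
```

I placed the three loose white insulators in the empty wells (1, 4 and 5) and handed the job in at about 21 s; the final pictures show all six standing upright, one per well, but the hand-in returned no verdict.

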